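# Tighten two spoke nipples by counted quarter turns with the T-key

### The job

Take the T-key out of its block and tighten (clockwise from above) the spoke nipples of the clamped wheel in order: first the nipple next clockwise from the valve stem by two quarter turns, then the next one clockwise by one quarter turn. Feel the key onto each nipple gently, since the nipples stand off the middle of their slots: never press or force the key on the wheel harder than 30 N. Leave the key fully seated and upright on the second nipple, let go, and leave the other nipples and everything else alone.

Things in the scene. Friction and masses are not known exactly. Their poses are not given: they have to be found in the camera images.
- wheel: grey spoked wheel without tyre, 268 mm across, clamped flat, immovable. Origin on the bench under the hub, z up, x from the hub to the valve stem (8 mm upright stem on the flange, top 95 mm above the bench). Flat rim flange: top at 60 mm; rim wall 66, hub nut 80 mm high. Six upright nipples on a 110 mm radius, 30, 90, 150 ... degrees clockwise (from above) from the valve stem
- slot1 (a point): slot middle of the first nipple (30 degrees clockwise from the valve stem), on the flange top. The slot runs along the rim, square to the radius; the nipple stands 4 to 9 mm to one side or the other of this point along it, centred across it, and takes 40 N to shift. Nipple: steel, 12 mm square, 20 mm high, then a blunt cone 4 mm high, 12 to 7 mm in diameter, with a dark mark across its top
- slot2 (a point): the same for the second nipple, the next one clockwise (90 degrees from the valve stem)
- nip1 (a joint): angle of the first nipple, rad, growing as it is turned clockwise seen from above; at 0 two of its flats lie along the wheel's radius. Starts within 0.12 of 0. Stiff thread: takes 0.08 N m to turn and stays where it is left
- nip2 (a joint): angle of the second nipple, the same way
- nip3 (a joint): angle of nipple number 3 clockwise from the valve stem, the same way; to be left alone
- nip4 (a joint): angle of nipple number 4 clockwise from the valve stem, the same way; to be left alone
- nip5 (a joint): angle of nipple number 5 clockwise from the valve stem, the same way; to be left alone
- nip6 (a joint): angle of nipple number 6 clockwise from the valve stem, the same way; to be left alone
- key_grip (a point): centre of the wooden grip of the loose upright T-key, 108 mm tall, 0.2 kg. Grip 24 x 24 x 44 mm, sides along x and y; this point is 86 mm above the mouth. Cross bar 8 mm thick, 70 mm long along x, 46 mm above the mouth. Socket at the foot: square to the grip, 21 mm outside, 13.5 inside, 18 deep; about 0.13 rad of play either way on a nipple
- key_mouth (a point): centre of the square socket's mouth, the lowest point of the T-key; z up along the key. When fully seated the socket's floor rests on the nipple's cone and the mouth is 6 mm above the flange
- block: wooden block 90 x 90 x 35 mm, fixed, origin under its centre; the key stands mouth down in its square 25 mm hole, 25 mm deep, the mouth 10 mm above the bench
- driver: bystander: screwdriver lying on the bench
- oil_tin: bystander: dark tin, 60 mm across, 100 mm tall
- jack_cap: bystander: stepped steel cap 48 mm across, 28 mm high
- gland_ring: bystander: brass ring 52 mm across, 10 mm high
- lost_nut: bystander: steel ring nut 24 mm across, 10 mm high, on the bench inside the rim
- spanner: bystander: open spanner lying on the bench
- jack: bystander: bottle jack, 85 x 75 mm foot, 167 mm tall, origin under its foot
Mind the look-alikes: they are no part of the job. There is more than one size of the part that bears key_grip; the job needs the smallest.

How it is judged:
On the way, in this order (a step that is already met when the one before it is completed fails the run):
1. the first nipple (next clockwise from the valve stem) is turned two quarter turns clockwise, the second not yet (value of joint nip1 between 2.8816 and 3.4016 rad and value of joint nip2 between -0.35 and 0.35 rad), for 0.2 s.
2. the second nipple is turned one quarter turn clockwise (value of joint nip2 between 1.3108 and 1.8308 rad), for 0.2 s.
At the end, for the whole second after the job is handed in: first nipple at 3.14 and second at 1.57 rad clockwise, each within 0.26; other nipples within 0.35 of zero; key released, standing on the second nipple, mouth under 71 mm above the bench (flange 60), within 14 mm of the slot middle, leaning under 0.22 rad (all of step 2 and value of joint nip1 between 2.8816 and 3.4016 rad and horizontal distance between key_mouth and slot2 below 0.014 m and z of key_mouth in the frame of wheel below 0.071 m and angle between key_mouth's own z axis and vertical below 0.22 rad and value of joint nip3 between -0.35 and 0.35 rad and value of joint nip4 between -0.35 and 0.35 rad and value of joint nip5 between -0.35 and 0.35 rad and value of joint nip6 between -0.35 and 0.35 rad and velocity of joint nip2 below 0.1 rad/s and contact force between the fingers and key below 0.1 N); the robot touches nothing.
It fails at once if the key is pressed or forced against the wheel or a nipple with more than 35 N (contact force between key and wheel above 35 N).
It fails at once if the robot itself pushes on the wheel with more than 15 N (contact force between any of the fingers, the arm and wheel above 15 N).
It fails at once if a bystander is shifted by more than 30 mm (distance of any of jack, driver, oil_tin, jack_cap, gland_ring, lost_nut, spanner from where it was at the start of the episode above 0.03 m).
It also fails if it takes over 67 s, if anything falls off the work surface, if the arm or the gripper's body presses on something with over 40 N, if the wrist force passes 120 N, or if a joint passes its speed limit or range.

### The arm

A 6-joint arm with a two-finger parallel gripper is mounted at the origin on the work surface. World frame = base frame: x ahead of the robot, y to its left, z up, the work surface at z = 0. Lengths are in m, angles in rad, forces in N, time in s.
With the tool pointing down it reaches from about 0.35 to 0.85 m from the base axis. Payload 8.1 kg.
Tool frame: the origin (TCP) lies midway between the tips of the shut fingers; the grasp point (between the pads) lies 19 mm behind it; z points along the fingers, y is the line along which they close (so a half turn about z gives the same grasp; the last joint's range is limited). The gripper opens to 93 mm and grips with 3 to 60 N. Pads are 15 mm wide; open, the fingers measure 128 mm over their backs; the gripper's body (75 mm by 188 mm) begins 65 mm behind the grasp point.
Start: joints at [-1.279, 0.13, 1.488, -0, 1.523, -0.085], TCP at [0.221, -0.558, 0.219] pointing down, gripper open.
Joint ranges: [-2.96, 2.96], [-0.89, 2.26], [0.02, 2.5], [-1.34, 4.48], [0, 2.73], [-2.66, 2.66]. Speed limits (rad/s): [2.39, 2.39, 2.79, 3.14, 3.14, 3.14].

### API

Orientations are given as a rotation vector (axis times angle).
In Python, from plant import read_state, read_camera, get_calibration, close_job gives the robot as it stands.
- The arm moves only by the shell command python3 -m crank 'ROWS' [FORCE]. ROWS is JSON, a list that holds one entry, the list of rows, each a list of 7 numbers: the gripper's target within -1 to 1 (fully open at 1, half-way at 0, shut at -1), then the shift along the tool's x, y, z as a fraction of full scale, then the turn, a rotation vector about the tool's x, y, z as a fraction of full scale. In form: [[[grip, x, y, z, rx, ry, rz], ...]]. A call has exactly 5 rows; each row is the pose to reach, as a shift and turn from the pose commanded when the call began, along the tool's axes at that moment; what a row does not reach only later rows make up. Full scale, the value 1, is 0.5 m for a shift and 90 degrees for a turn. A row lasts 1/8 s, in which the tool goes at most 62.5 mm and 10.7 degrees, less where a joint would pass 70% of its speed; a pose out of reach is approached as far as the arm can. A call with a number of a shift or a turn outside -1 to 1 is refused whole. A call with a gripper value outside its range is refused whole. The fingers move at their own pace and stop on an object; FORCE is the grip in N (left out, the last holds). Time passes only in rows, so rows that repeat a pose let the fingers close, or fill a call up. It gives the time, the measured TCP pose, the force, the opening and the grip force at its end, in the units of the state.
- read_state(): the state, without advancing time (a new reading comes with each control period).
- read_camera(name): name is "side" or "top"; returns the picture (480x640x3 uint8, red, green, blue); there is no depth.
- get_calibration(name): a dict with "fx", "fy", "cx", "cy" (pixels), "eye" and "orientation" of the camera in the world. Camera axes: x right, y down, z forward; pixel columns grow to the right and rows downward; lengths in m; the calibration is good to about 2 mm. A picture is of the moment at which its call begins. get_calibration takes no time and is no camera call.
- close_job(): hands the job in; it is judged then, once.
The state is a dict: "t": time; "q": joint angles; "dq": joint speeds; "joint_torque": joint torques, N m; "tool_pos": TCP position; "orientation": TCP orientation; "force": force on the tool from outside, world axes, zero at the start; "wrist_torque": the same for the moment, N m; "opening": finger opening in m; "gripper_force": force on a finger pad.
Only numpy, scipy, OpenCV 4.12 (cv2) and the standard library are available. Lean on these libraries where they do the work, as an engineer would, in place of code of your own. Each camera call takes 0.05 s, during which the arm holds its last target. There are 200 camera calls.

## Working session

There is one attempt and no reset: what is moved stays moved. The work goes in short steps, Python scripts to look and compute and a shell command to move; the robot and the scene stay as the last step left them, time stands still between calls to the robot, and variables do not carry over. Pictures are saved under pics/ and viewed, at most 10 in all, crops included, and the job is handed in when it is done.

```bash
ls; mkdir -p pics; python3 - <<'E'
from plant import *
import cv2
for n in("top","side"):
    cv2.imwrite(f"pics/{n}0.png",read_camera(n)[:,:,::-1]); c=get_calibration(n); print(n,c)
print(read_state())
E
```

```text
pics
top {'fx': 544.1607166122398, 'fy': 544.1607166122398, 'cx': 318.01989724379285, 'cy': 244.39806576411902, 'eye': array([ 0.42951305, -0.01696498,  1.23815273]), 'orientation': array([-2.14370116,  2.18931222, -0.09279382])}
side {'fx': 456.5451816042499, 'fy': 456.5451816042499, 'cx': 309.656173363455, 'cy': 232.27280590222315, 'eye': array([0.16210316, 0.64717297, 0.72873489]), 'orientation': array([-0.73525175,  2.5663664 , -1.2085729 ])}
{'t': 0.1, 'q': array([-1.27939099e+00,  1.31110504e-01,  1.48914996e+00,  2.30814988e-05,
        1.52299785e+00, -8.54087620e-02]), 'dq': array([ 0.00069572, -0.0013364 , -0.00182785,  0.00014685, -0.00023122,
       -0.00217729]), 'joint_torque': array([ 8.72074379e-04, -5.61347473e+01, -4.93092585e+01,  7.72149721e-02,
        2.91275274e-02, -3.49092420e-05]), 'tool_pos': array([ 0.22065412, -0.55740919,  0.21768871]), 'orientation': array([-3.08436898e+00, -5.88090129e-01,  2.32865331e-04]), 'force': array([-0.05042454,  0.34525583,  0.52865994]), 'wrist_torque': array([-0.01835615, -0.03000963,  0.05709455]), 'gripper_force': 0.0, 'opening': 0.09303318897332692}
```

View pics/top0.png

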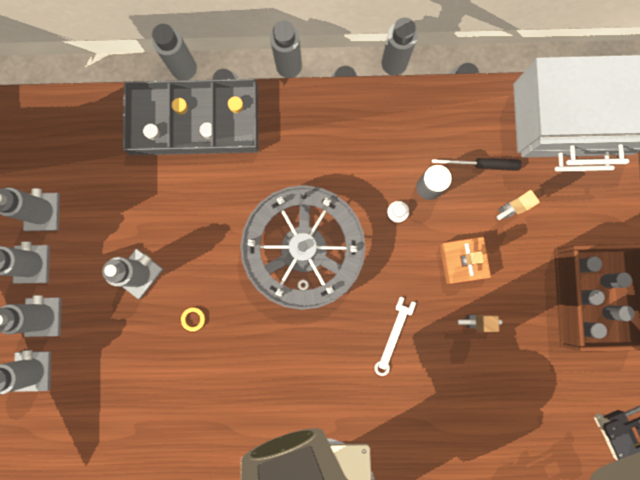

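View pics/side0.png

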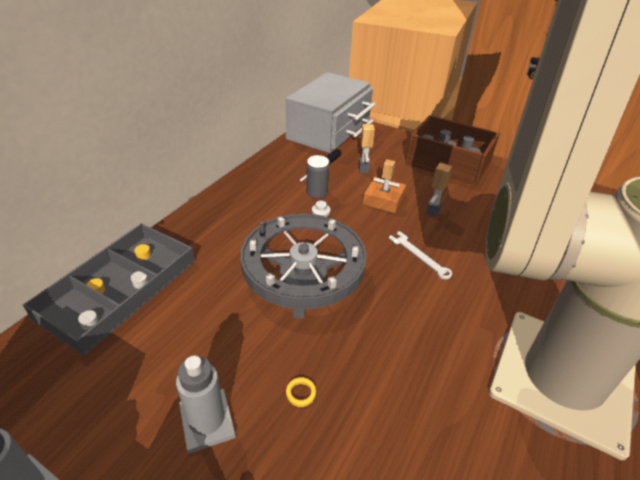

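The frames show three T-key look-alikes. In the top view they are at (465,258) in the block, (520,205) and (484,323); the last two stand loose and look taller. The one in the block fits the description. Next is a close crop of the block and the wheel.

```bash
python3 - <<'E'
import cv2,numpy as np
t=cv2.imread("pics/top0.png");s=cv2.imread("pics/side0.png")
r=lambda im,x,y,w,h,W,H:cv2.resize(im[y:y+h,x:x+w],(W,H),interpolation=cv2.INTER_CUBIC)
cv2.imwrite("pics/wheel.png",r(t,235,180,140,135,622,600))
a=r(t,430,190,125,150,400,480);b=r(s,340,110,125,150,400,480)
cv2.imwrite("pics/keys.png",np.hstack([a,b]))
cv2.imwrite("pics/swheel.png",r(s,232,205,140,105,800,600))
E
```

```text
(no output)
```

View pics/wheel.png

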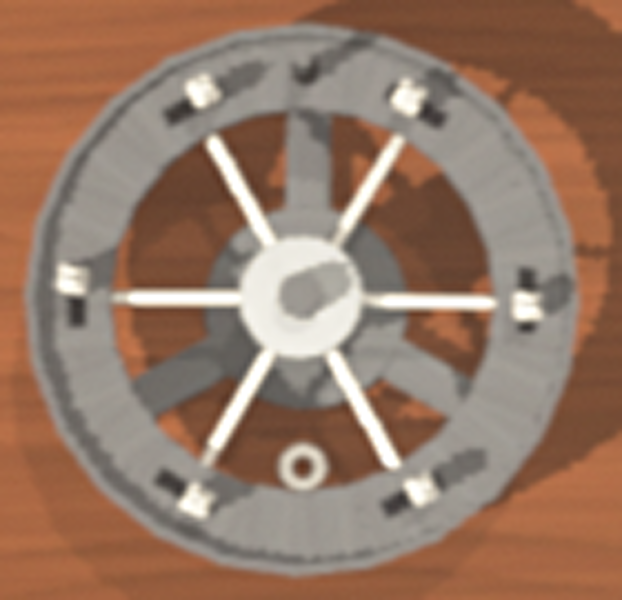

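View pics/keys.png

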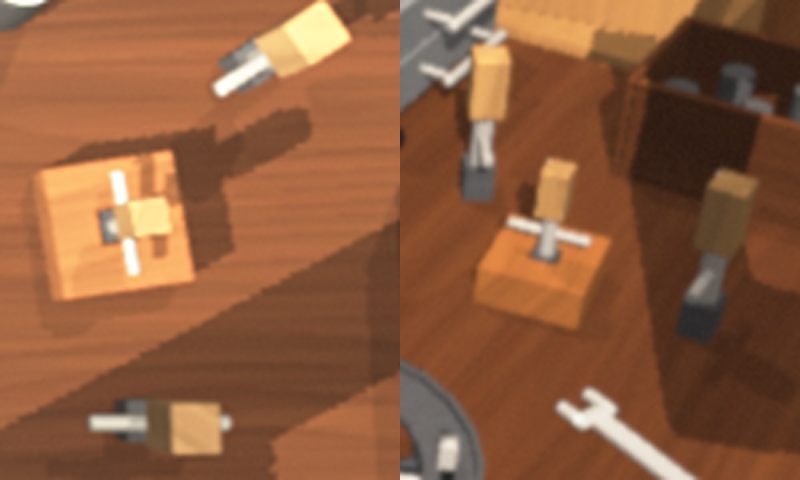

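View pics/swheel.png

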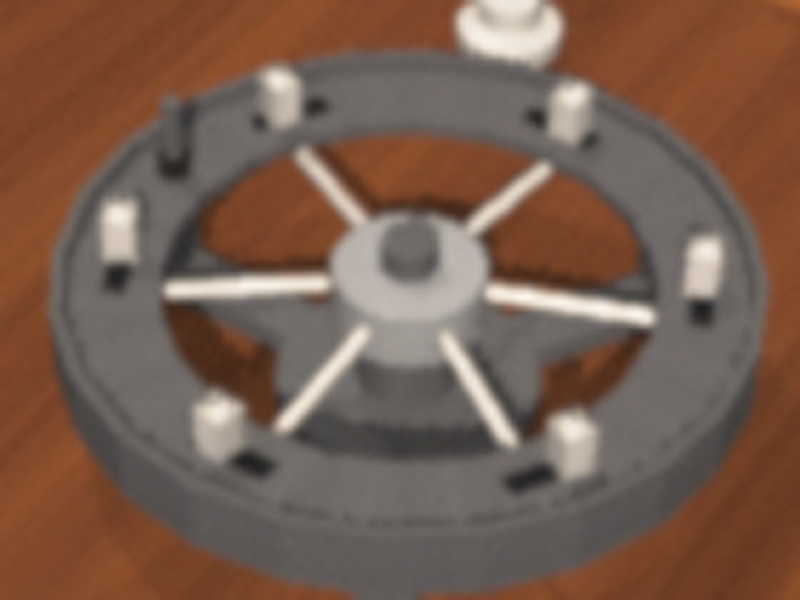

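The key in the block is plainly the smallest, so it's the choice. In `top0` its grip top is near (477,258) and its bar centre near (469,260). In wheel.png the valve stem is at (305,70). Clockwise from it, nip1 is at (410,95) and nip2 at (528,303). In swheel.png they are at (282,85) and (570,95). I'll triangulate, fit the wheel pose and check with an overlay.

```bash
cat > h.py <<'E'
import numpy as np,cv2
from plant import *
from scipy.spatial.transform import Rotation as R
C={n:get_calibration(n) for n in("top","side")}
def proj(n,p):
    c=C[n];q=(np.atleast_2d(p)-c["eye"])@R.from_rotvec(c["orientation"]).as_matrix()
    return np.c_[c["fx"]*q[:,0]/q[:,2]+c["cx"],c["fy"]*q[:,1]/q[:,2]+c["cy"]]
def atz(n,uv,z):
    c=C[n];uv=np.atleast_2d(uv).astype(float)
    d=np.c_[(uv[:,0]-c["cx"])/c["fx"],(uv[:,1]-c["cy"])/c["fy"],np.ones(len(uv))]@R.from_rotvec(c["orientation"]).as_matrix().T
    return c["eye"]+d*((z-c["eye"][2])/d[:,2])[:,None]
E
python3 - <<'E'
from h import *
T=lambda u,v:(235+u/4.443,180+v/4.444)
S=lambda u,v:(232+u/5.714,205+v/5.714)
np.set_printoptions(precision=4,suppress=True)
nt=[(411,92),(530,303),(422,490),(197,502),(70,274),(203,90)]
ns=[(281,72),(571,90),(705,242),(571,420),(218,403),(119,206)]
A=atz("top",[T(*p) for p in nt],.084);B=atz("side",[S(*p) for p in ns],.084)
print("nip top/side\n",np.c_[A[:,:2],B[:,:2]])
vt=atz("top",[T(305,70)],.085)[0];vs=atz("side",[S(170,100)],.095)[0];print("valve",vt,vs)
hs=atz("side",[S(410,232)],.09)[0];print("hub",atz("top",[T(300,297)],.08)[0],hs)
from scipy.optimize import least_squares
for nm,P,V in(("top",A,vt),("side",B,vs)):
    def f(x):
        a=x[2]-np.radians(30+60*np.arange(6))
        e=np.c_[np.cos(a),np.sin(a)];d=P[:,:2]-x[:2]
        rad=(d*e).sum(1)-.11; tan=d@np.zeros(2)+d[:,1]*e[:,0]-d[:,0]*e[:,1]
        return np.r_[rad*1e3,(np.abs(tan)-.0065)*1e3*.5]
    x0=[*P[:,:2].mean(0),np.arctan2(*(V[:2]-P[:,:2].mean(0))[::-1])]
    s=least_squares(f,x0);print(nm,x0,s.x,s.fun.round(1))
K=lambda u,v:(430+u/3.2,190+v/3.2)
L=lambda u,v:(340+u/3.2,110+v/3.2)
print("griptop",atz("top",[K(151,217)],.118),atz("side",[L(561,172) if 0 else L(161,171)],.118))
print("bar",atz("top",[K(118,172),K(133,275)],.060),atz("side",[L(110,221),L(188,241)],.058))
print("block",atz("top",[K(38,170),K(172,152),K(193,280),K(55,300)],.035))
E
```

```text
nip top/side
 [[ 0.6353 -0.0277  0.6343 -0.0273]
 [ 0.5318 -0.0824  0.531  -0.0804]
 [ 0.4436 -0.0286  0.4446 -0.0281]
 [ 0.4401  0.0785  0.4416  0.0792]
 [ 0.5505  0.1381  0.5485  0.1378]
 [ 0.6386  0.0729  0.6394  0.0731]]
valve [0.6471 0.0233 0.085 ] [0.6524 0.0221 0.095 ]
hub [0.5374 0.0279 0.08  ] [0.5363 0.0323 0.09  ]
top [np.float64(0.5399836216685342), np.float64(0.0251479257335372), np.float64(-0.016810635042757344)] [ 0.5388  0.0274 -0.0346] [ 1.1 -0.1  0.3  0.7  1.1 -0.5 -1.  -1.6 -0.9  1.2  0.7  0.1]
side [np.float64(0.5399255704060758), np.float64(0.025701257042501775), np.float64(-0.03212058639837069)] [ 0.5391  0.0281 -0.0353] [ 0.1 -1.3 -0.2 -0.3 -0.1 -0.2 -1.5 -1.1 -0.6  0.9 -0.5  0.4]
griptop [[ 0.5034 -0.3324  0.118 ]] [[ 0.5013 -0.3298  0.118 ]]
bar [[ 0.5383 -0.3279  0.06  ]
 [ 0.4684 -0.3347  0.06  ]] [[ 0.5382 -0.3283  0.058 ]
 [ 0.4714 -0.3365  0.058 ]]
block [[ 0.5432 -0.2793  0.035 ]
 [ 0.5537 -0.3724  0.035 ]
 [ 0.4649 -0.3824  0.035 ]
 [ 0.4532 -0.2872  0.035 ]]
```

```bash
cat >> h.py <<'E'
import sys
np.set_printoptions(precision=4,suppress=True)
def info():
    s=read_state();M=R.from_rotvec(s["orientation"]).as_matrix()
    print("t%.2f pos"%s["t"],s["tool_pos"],"psi %.3f tilt"%np.arctan2(M[1,0],M[0,0]),M[:2,2],"q6 %.2f"%s["q"][5],"F",s["force"].round(1),"T",s["wrist_torque"].round(2),"open %.4f"%s["opening"],"gf",s["gripper_force"].round(1))
    return s,M
def go(x,y,z,psi=None):
    s,M=info()
    if psi is None: psi=np.arctan2(M[1,0],M[0,0])
    d=M.T@(np.array([x,y,z])-s["tool_pos"])/.5
    c,k=np.cos(psi),np.sin(psi)
    D=np.array([[c,k,0],[k,-c,0],[0,0,-1]])
    print("shift",d,"rot",R.from_matrix(M.T@D).as_rotvec()/(np.pi/2))
if __name__=="__main__":
    a=[float(v) for v in sys.argv[1:]]
    go(*a) if a else info()
E
python3 h.py .5025 -.3315 .17 1.67
```

```text
Traceback (most recent call last):
  File "h.py", line 27, in <module>
    go(*a) if a else info()
    ~~^^^^
  File "h.py", line 19, in go
    s,M=info()
        ~~~~^^
  File "h.py", line 16, in info
    print("t%.2f pos"%s["t"],s["tool_pos"],"psi %.3f tilt"%np.arctan2(M[1,0],M[0,0]),M[:2,2],"q6 %.2f"%s["q"][5],"F",s["force"].round(1),"T",s["wrist_torque"].round(2),"open %.4f"%s["opening"],"gf",s["gripper_force"].round(1))
                                                                                                                                                                                                      ^^^^^^^^^^^^^^^^^^^^^^^^
AttributeError: 'float' object has no attribute 'round'
```

```bash
sed -i 's/s\["gripper_force"\].round(1)/round(s["gripper_force"],1)/' h.py
python3 h.py .5025 -.3315 .17 1.67
```

```text
t0.10 pos [ 0.2207 -0.5574  0.2177] psi 0.377 tilt [-0.0005  0.0016] q6 -0.09 F [-0.1  0.3  0.5] T [-0.02 -0.03  0.06] open 0.0930 gf 0.0
shift [ 0.6904 -0.2125  0.0958] rot [-0.0008 -0.0008 -0.8233]
```

```bash
python3 -m crank '[[[1,0.12,-0.04,0,0,0,-0.11],[1,0.24,-0.075,0,0,0,-0.22],[1,0.36,-0.11,0,0,0,-0.33],[1,0.48,-0.15,0,0,0,-0.44],[1,0.55,-0.17,0,0,0,-0.55]]]' 25; python3 h.py .5025 -.3315 .17 1.67
```

```text
t: 0.72
tool_pos: [0.447, -0.3752, 0.2182]
orientation: [-2.549, -1.836, -0.001]
force: [-0.2, -0.9, -1.1]
opening: 0.0932
gripper_force: 0.0
t0.72 pos [ 0.447  -0.3752  0.2182] psi 1.248 tilt [-0.0002  0.0009] q6 -0.46 F [-0.2 -0.9 -1.1] T [-0.03  0.01 -0.05] open 0.0932 gf 0.0
shift [0.1181 0.0776 0.0964] rot [-0.0002 -0.0005 -0.2684]
```

```bash
python3 -m crank '[[[1,0.06,0.04,0.03,0,0,-0.11],[1,0.118,0.078,0.07,0,0,-0.22],[1,0.118,0.078,0.096,0,0,-0.268],[1,0.118,0.078,0.096,0,0,-0.268],[1,0.118,0.078,0.096,0,0,-0.268]]]'; python3 h.py .5025 -.3315 .081 1.67
python3 - <<'E'
from h import *
t=read_camera("top");s=read_camera("side")
r=lambda im,x,y:cv2.resize(im[y:y+100,x:x+100,::-1],(400,400),interpolation=cv2.INTER_CUBIC)
cv2.imwrite("pics/app.png",np.hstack([r(t,420,205),r(s,340,140)]))
E
```

```text
t: 1.35
tool_pos: [0.5011, -0.3349, 0.171]
orientation: [2.121, 2.317, -0.0]
force: [-0.6, 0.5, -0.3]
opening: 0.093
gripper_force: 0.0
t1.35 pos [ 0.5011 -0.3349  0.171 ] psi 1.659 tilt [ 0.0001 -0.0002] q6 -0.76 F [-0.6  0.5 -0.3] T [-0.1  -0.09  0.01] open 0.0930 gf 0.0
shift [0.0065 0.0034 0.1801] rot [ 0.0001  0.0001 -0.0068]
```

View pics/app.png

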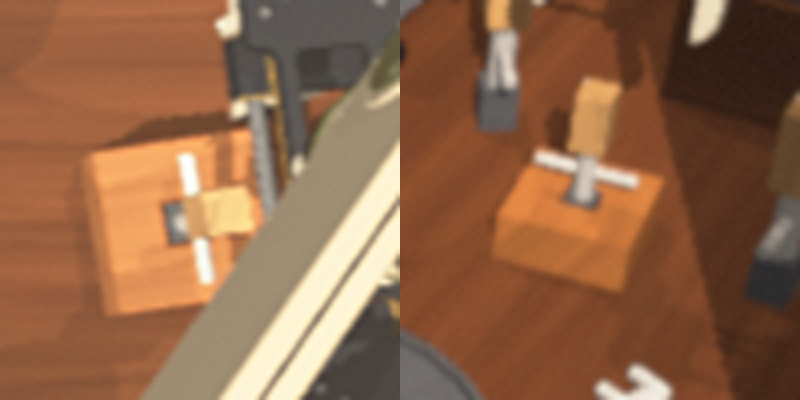

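The crop shows both fingers clear of the grip: one tip is left of it at (538,5) and one right at (705,20), with the grip top at (600,85). I'll descend.

```bash
python3 -m crank '[[[1,0.006,0.003,0.06,0,0,-0.007],[1,0.006,0.003,0.12,0,0,-0.007],[1,0.006,0.003,0.18,0,0,-0.007],[1,0.006,0.003,0.18,0,0,-0.007],[1,0.006,0.003,0.18,0,0,-0.007]]]' 
python3 -m crank '[[[-1,0,0,0,0,0,0],[-1,0,0,0,0,0,0],[-1,0,0,0,0,0,0],[-1,0,0,0,0,0,0],[-1,0,0,0,0,0,0]]]' 25; python3 h.py
```

```text
t: 2.08
tool_pos: [0.503, -0.3322, 0.0824]
orientation: [2.105, 2.33, 0.0]
force: [0.4, -0.0, 0.8]
opening: 0.0929
gripper_force: 0.0
t: 2.7
tool_pos: [0.5024, -0.3313, 0.0806]
orientation: [-2.105, -2.332, 0.0]
force: [0.9, 0.5, -0.4]
opening: 0.0476
gripper_force: 0.0
t2.70 pos [ 0.5024 -0.3313  0.0806] psi 1.673 tilt [-0.0001  0.0001] q6 -0.77 F [ 0.9  0.5 -0.4] T [-0.02 -0.08 -0.03] open 0.0476 gf 0.0
```

```bash
python3 -m crank '[[[-1,0,0,0,0,0,0],[-1,0,0,0,0,0,0],[-1,0,0,0,0,0,0],[-1,0,0,0,0,0,0],[-1,0,0,0,0,0,0]]]' 25; python3 h.py
```

```text
t: 3.32
tool_pos: [0.5032, -0.3313, 0.0807]
orientation: [2.104, 2.331, 0.001]
force: [5.4, 0.5, -3.8]
opening: 0.0246
gripper_force: 24.8
t3.33 pos [ 0.5032 -0.3313  0.0807] psi 1.673 tilt [ 0.0014 -0.0001] q6 -0.77 F [ 5.4  0.5 -3.8] T [ 0.05 -1.32  0.02] open 0.0246 gf 24.8
```

```bash
python3 -m crank '[[[-1,0,0,-0.04,0,0,0],[-1,0,0,-0.10,0,0,0],[-1,0,0,-0.18,0,0,0],[-1,0,0,-0.24,0,0,0],[-1,0,0,-0.24,0,0,0]]]' 25; python3 h.py .635 -.0275 .20 2.58
```

```text
t: 3.95
tool_pos: [0.5035, -0.3325, 0.2035]
orientation: [2.102, 2.328, -0.0]
force: [0.6, -0.5, -1.5]
opening: 0.0241
gripper_force: 25.0
t3.95 pos [ 0.5035 -0.3325  0.2035] psi 1.673 tilt [ 0.0035 -0.0033] q6 -0.77 F [ 0.6 -0.5 -1.5] T [-0.05 -0.05 -0.  ] open 0.0241 gf 25.0
shift [0.5802 0.3236 0.006 ] rot [ 0.0008  0.0031 -0.5777]
```

```bash
python3 -m crank '[[[-1,0.07,0.04,0,0,0,-0.1],[-1,0.16,0.09,0,0,0,-0.21],[-1,0.26,0.145,0,0,0,-0.32],[-1,0.36,0.20,0,0,0,-0.43],[-1,0.45,0.25,0,0,0,-0.54]]]' 25 >/dev/null; python3 h.py .635 -.0275 .20 2.58
```

```text
t4.58 pos [ 0.6031 -0.0928  0.1979] psi 2.527 tilt [-0.0036  0.0006] q6 -1.19 F [ 0.3 -1.  -2.5] T [-0.01 -0.11 -0.01] open 0.0241 gf 25.0
shift [ 0.0233  0.1434 -0.0044] rot [-0.001  -0.0021 -0.0339]
```

```bash
python3 -m crank '[[[-1,0.01,0.04,0,0,0,-0.034],[-1,0.02,0.09,0,0,0,-0.034],[-1,0.023,0.143,0,0,0,-0.034],[-1,0.023,0.143,0,0,0,-0.034],[-1,0.023,0.143,0,0,0,-0.034]]]' 25 >/dev/null; python3 h.py .635 -.0275 .17 2.58
python3 - <<'E'
from h import *
t=read_camera("top");s=read_camera("side")
r=lambda im,x,y:cv2.resize(im[y:y+75,x:x+75,::-1],(400,400),interpolation=cv2.INTER_CUBIC)
print(proj("top",[.635,-.0275,.084]),proj("side",[[.635,-.0275,.084],[.635,-.0275,.13]]))
cv2.imwrite("pics/n1.png",np.hstack([r(t,290,170),r(s,245,160)]))
E
```

```text
t5.20 pos [ 0.6353 -0.0309  0.1993] psi 2.573 tilt [-0.0022 -0.0004] q6 -1.13 F [-0.6 -0.4 -1.1] T [-0.01 -0.14  0.05] open 0.0240 gf 25.0
shift [0.0041 0.0054 0.0586] rot [-0.001  -0.001  -0.0042]
[[327.4334 200.8508]] [[280.9537 217.4505]
 [280.5558 201.1364]]
```

View pics/n1.png

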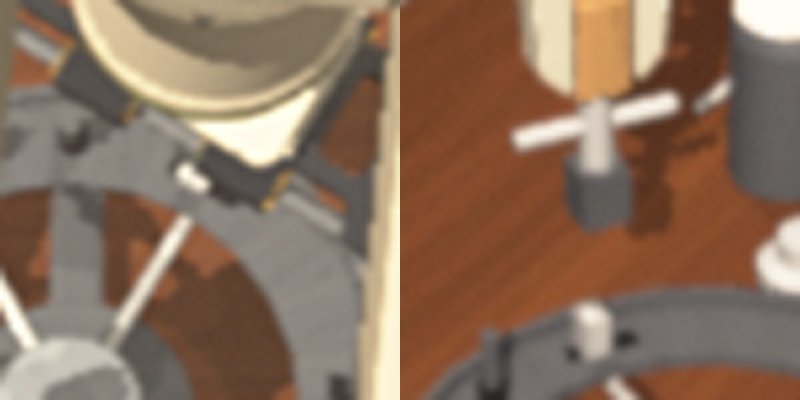

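The side crop shows the socket mouth at about (600,215), straight above nip1, whose top is at (593,310). The key hangs upright. Now a numeric check of the offset.

```bash
python3 - <<'E'
from h import *
print(atz("side",[[245+200/5.333,160+215/5.333]],.1286), atz("side",[[245+193/5.333,160+308/5.333]],.084),proj("side",[.6353,-.0309,.1286]))
E
```

```text
[[ 0.6342 -0.034   0.1286]] [[ 0.6339 -0.0269  0.084 ]] [[281.316  200.8487]]
```

```bash
python3 -m crank '[[[-1,0.0042,0.006,0.02,0,0,-0.003],[-1,0.0042,0.0062,0.04,0,0,-0.003],[-1,0.0042,0.0062,0.06,0,0,-0.003],[-1,0.0042,0.0062,0.08,0,0,-0.003],[-1,0.0042,0.0062,0.08,0,0,-0.003]]]' 25 >/dev/null; python3 h.py .635 -.027 .15 2.58
```

```text
t5.92 pos [ 0.6351 -0.0261  0.159 ] psi 2.579 tilt [-0.0025  0.0003] q6 -1.13 F [-0.2  0.  -1.5] T [-0.02 -0.16 -0.01] open 0.0241 gf 25.0
shift [-0.0007 -0.0016  0.018 ] rot [-0.0007 -0.0014 -0.0006]
```

```bash
for i in 1 2 ; do python3 -m crank '[[[-1,0,-0.001,0.002,0,0,0],[-1,0,-0.001,0.004,0,0,0],[-1,0,-0.001,0.006,0,0,0],[-1,0,-0.001,0.008,0,0,0],[-1,0,-0.001,0.008,0,0,0]]]' 20 >/dev/null; python3 h.py;done
```

```text
t6.55 pos [ 0.6357 -0.0267  0.1566] psi 2.579 tilt [-0.0001 -0.    ] q6 -1.13 F [-0.8 -0.8 -2. ] T [ 0.04 -0.22  0.01] open 0.0239 gf 20.0
t7.17 pos [ 0.6354 -0.0271  0.1525] psi 2.579 tilt [-0.0002  0.    ] q6 -1.13 F [-0.1 -0.1 -1. ] T [-0.02 -0.19 -0.02] open 0.0237 gf 20.0
```

```bash
for i in 1 2 ; do python3 -m crank '[[[-1,0,0,0.001,0,0,0],[-1,0,0,0.002,0,0,0],[-1,0,0,0.003,0,0,0],[-1,0,0,0.004,0,0,0],[-1,0,0,0.004,0,0,0]]]' 20 >/dev/null; python3 h.py;done
```

```text
t7.80 pos [ 0.6355 -0.0271  0.1506] psi 2.579 tilt [0.     0.0001] q6 -1.13 F [ 0.9  0.6 -2. ] T [ 0.02 -0.18 -0.01] open 0.0235 gf 20.0
t8.43 pos [ 0.6357 -0.0268  0.1485] psi 2.579 tilt [0.0003 0.0004] q6 -1.13 F [ 1.3  2.3 -1.1] T [ 0.45 -0.59  0.05] open 0.0239 gf 20.0
```

```bash
for i in 1 2 ; do python3 -m crank '[[[-1,0,0.001,0,0,0,0],[-1,0,0.0014,0.001,0,0,0],[-1,0,0.0014,0.002,0,0,0],[-1,0,0.0014,0.003,0,0,0],[-1,0,0.0014,0.003,0,0,0]]]' 20 >/dev/null; python3 h.py;done
```

```text
t9.05 pos [ 0.6358 -0.0265  0.147 ] psi 2.579 tilt [-0.0002 -0.    ] q6 -1.13 F [ 0.8  1.  -2. ] T [ 0.2  -0.27 -0.02] open 0.0241 gf 20.0
t9.68 pos [ 0.6362 -0.0259  0.1456] psi 2.579 tilt [-0.0001 -0.    ] q6 -1.13 F [-0.3 -0.  -2.2] T [-0.01 -0.18  0.  ] open 0.0237 gf 20.0
```

```bash
for i in 1 2 ; do python3 -m crank '[[[-1,0,0,0.0016,0,0,0],[-1,0,0,0.0032,0,0,0],[-1,0,0,0.0048,0,0,0],[-1,0,0,0.0064,0,0,0],[-1,0,0,0.0064,0,0,0]]]' 20 >/dev/null; python3 h.py;done
```

```text
t10.30 pos [ 0.6362 -0.0259  0.1423] psi 2.579 tilt [-0.0002  0.    ] q6 -1.13 F [ 0.3  0.4 -1. ] T [ 0.03 -0.14  0.01] open 0.0240 gf 20.0
t10.93 pos [ 0.6362 -0.0259  0.1391] psi 2.579 tilt [-0.0002  0.    ] q6 -1.13 F [ 0.2 -0.2 -1.6] T [ 0.05 -0.16 -0.02] open 0.0239 gf 20.0
```

```bash
python3 -m crank '[[[-1,0,0,0,0,0,0.05],[-1,0,0,0,0,0,0.1],[-1,0,0,0,0,0,0.15],[-1,0,0,0,0,0,0.2],[-1,0,0,0,0,0,0.2]]]' 20 >/dev/null; python3 h.py
```

```text
t11.55 pos [ 0.6363 -0.0257  0.1392] psi 2.266 tilt [0.     0.0002] q6 -0.82 F [ 1.1  0.8 -1.6] T [ 0.19 -0.13  0.05] open 0.0240 gf 20.0
```

```bash
for i in 1 2; do python3 -m crank '[[[-1,0,0,0,0,0,0.09],[-1,0,0,0,0,0,0.18],[-1,0,0,0,0,0,0.27],[-1,0,0,0,0,0,0.36],[-1,0,0,0,0,0,0.4]]]' 20 >/dev/null; python3 h.py; done
```

```text
t12.18 pos [ 0.6367 -0.0255  0.1392] psi 1.636 tilt [0.0011 0.0005] q6 -0.19 F [ 2.9  1.9 -4.1] T [ 0.32 -0.73  0.09] open 0.0239 gf 20.0
t12.80 pos [ 0.6372 -0.0257  0.1393] psi 1.007 tilt [0.0022 0.0002] q6 0.44 F [ 4.9  1.2 -4.5] T [ 0.18 -1.16  0.07] open 0.0237 gf 20.0
```

```bash
python3 -m crank '[[[-1,0.001,0.002,0,0,0,0.08],[-1,0.001,0.002,0,0,0,0.17],[-1,0.001,0.002,0,0,0,0.26],[-1,0.001,0.002,0,0,0,0.35],[-1,0.001,0.002,0,0,0,0.4]]]' 20 >/dev/null; python3 h.py; python3 -m crank '[[[-1,0,0,0,0,0,0.08],[-1,0,0,0,0,0,0.17],[-1,0,0,0,0,0,0.26],[-1,0,0,0,0,0,0.35],[-1,0,0,0,0,0,0.4]]]' 20 >/dev/null; python3 h.py .6363 -.0257 .1392 -.67
```

```text
t13.43 pos [ 0.6379 -0.0262  0.1393] psi 0.379 tilt [ 0.0011 -0.0003] q6 1.07 F [ 2.9 -0.4 -3.7] T [-0.14 -0.65  0.1 ] open 0.0238 gf 20.0
t14.05 pos [ 0.6379 -0.0267  0.1393] psi -0.250 tilt [ 0.0012 -0.0011] q6 1.70 F [ 2.7 -2.1 -2.8] T [-0.5  -0.62  0.06] open 0.0240 gf 20.0
shift [-0.0035 -0.0012  0.0001] rot [ 0.0003 -0.001   0.2674]
```

```bash
python3 -m crank '[[[-1,0.0014,0.0007,0,0,0,0.08],[-1,0.0014,0.0007,0,0,0,0.16],[-1,0.0014,0.0007,0,0,0,0.23],[-1,0.0014,0.0007,0,0,0,0.268],[-1,0.0014,0.0007,0,0,0,0.268]]]' 20 >/dev/null; python3 h.py; python3 -m crank '[[[-1,0,0,0,0,0,0],[-1,0,0,0,0,0,-0.03],[-1,0,0,0,0,0,-0.06],[-1,0,0,0,0,0,-0.07],[-1,0,0,0,0,0,-0.07]]]' 20 >/dev/null; python3 h.py
```

```text
t14.68 pos [ 0.6379 -0.0271  0.1392] psi -0.668 tilt [-0.0002 -0.0009] q6 2.12 F [-0.2 -2.9 -2. ] T [-0.59  0.1   0.03] open 0.0238 gf 20.0
t15.30 pos [ 0.6379 -0.0266  0.1393] psi -0.559 tilt [-0.0001 -0.0001] q6 2.01 F [-0.9 -2.2 -2.6] T [-0.48  0.19 -0.02] open 0.0239 gf 20.0
```

```bash
python3 -m crank '[[[-1,0.0006,0.001,0,0,0,0],[-1,0.0006,0.001,-0.005,0,0,0],[-1,0.0006,0.001,-0.012,0,0,0],[-1,0.0006,0.001,-0.02,0,0,0],[-1,0.0006,0.001,-0.03,0,0,0]]]' 20 >/dev/null; python3 h.py; python3 -m crank '[[[-1,0,0,-0.02,0,0,0],[-1,0,0,-0.05,0,0,0],[-1,0,0,-0.07,0,0,0],[-1,0,0,-0.08,0,0,0],[-1,0,0,-0.08,0,0,0]]]' 20 >/dev/null; python3 h.py .5315 -.0812 .19 1.536
python3 - <<'E'
from h import *
s=read_camera("side")
r=lambda im,x,y:cv2.resize(im[y:y+75,x:x+100,::-1],(800,600),interpolation=cv2.INTER_CUBIC)
cv2.imwrite("pics/n1b.png",r(s,240,185))
E
```

```text
t15.93 pos [ 0.638  -0.027   0.1547] psi -0.559 tilt [0.0003 0.0001] q6 2.01 F [ 0.1 -0.4 -1.7] T [0.08 0.   0.02] open 0.0241 gf 20.0
t16.55 pos [ 0.6382 -0.0271  0.1948] psi -0.559 tilt [ 0.0008 -0.0001] q6 2.01 F [-0.2  0.5 -1.8] T [ 0.08  0.01 -0.02] open 0.0239 gf 20.0
shift [-0.1235  0.2049  0.0094] rot [ 0.0003 -0.0005 -1.334 ]
```

View pics/n1b.png

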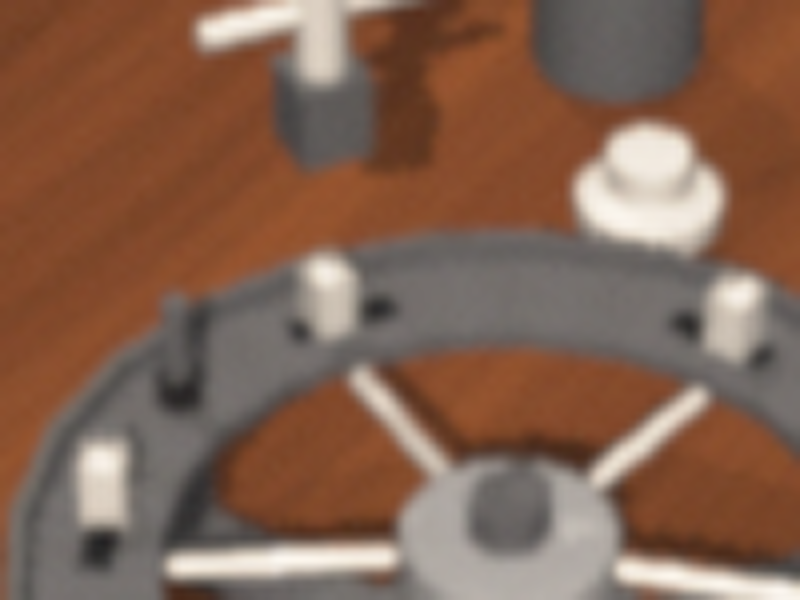

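Nip1 is upright, still in its slot and clear of the key. Next I'll turn back counter-clockwise in the air and go over nip2.

```bash
python3 -m crank '[[[-1,-0.02,0.04,0,0,0,-0.1],[-1,-0.05,0.08,0,0,0,-0.21],[-1,-0.08,0.13,0,0,0,-0.32],[-1,-0.11,0.18,0,0,0,-0.43],[-1,-0.12,0.2,0,0,0,-0.54]]]' 20 >/dev/null;  python3 -m crank '[[[-1,0,0,0,0,0,-0.1],[-1,0,0,0,0,0,-0.21],[-1,0,0,0,0,0,-0.32],[-1,0,0,0,0,0,-0.43],[-1,0,0,0,0,0,-0.54]]]' 20 >/dev/null; python3 h.py .533 -.0795 .19 1.536
```

```text
t17.85 pos [ 0.5336 -0.0799  0.1935] psi 1.143 tilt [-0.0011  0.0003] q6 0.18 F [-0.  -0.5 -1.6] T [-0.01 -0.03  0.04] open 0.0236 gf 20.0
shift [ 0.0003 -0.0014  0.007 ] rot [-0.0008 -0.     -0.2503]
```

```bash
python3 -m crank '[[[-1,0,-0.001,0,0,0,-0.1],[-1,0,-0.001,0,0,0,-0.2],[-1,0,-0.001,0.02,0,0,-0.25],[-1,0,-0.001,0.05,0,0,-0.25],[-1,0,-0.001,0.05,0,0,-0.25]]]' 20 >/dev/null; python3 h.py .533 -.0795 .16 1.536
python3 - <<'E'
from h import *
s=read_camera("side");t=read_camera("top")
r=lambda im,x,y:cv2.resize(im[y:y+75,x:x+50,::-1],(400,600),interpolation=cv2.INTER_CUBIC)
cv2.imwrite("pics/n2.png",np.hstack([r(s,307,170),r(t,330,205)]))
E
```

```text
t18.48 pos [ 0.5321 -0.0795  0.1668] psi 1.528 tilt [-0.0039  0.0009] q6 -0.20 F [-0.2  1.4 -2.1] T [-0.05 -0.05  0.05] open 0.0243 gf 20.0
shift [-0.      0.0019  0.0137] rot [-0.0025 -0.0005 -0.0051]
```

View pics/n2.png

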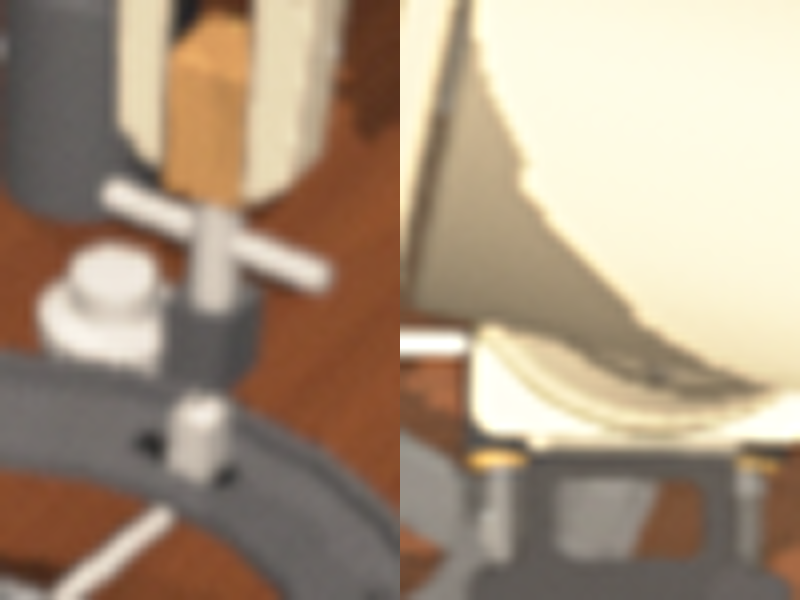

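```bash
python3 - <<'E'
from h import *
print(atz("side",[[307+212/8,170+364/8]],.096), atz("side",[[307+200/8,170+403/8]],.084),proj("side",[.5321,-.0805,.096])*8-[307*8,170*8])
E
```

```text
[[ 0.5305 -0.0855  0.096 ]] [[ 0.5316 -0.0817  0.084 ]] [[198.5956 371.2458]]
```

```bash
python3 h.py .534 -.079 .156 1.536
```

```text
t18.57 pos [ 0.5332 -0.0797  0.1688] psi 1.529 tilt [-0.001   0.0003] q6 -0.20 F [ 0.8  0.2 -0.9] T [-0.06 -0.12 -0.04] open 0.0242 gf 20.0
shift [0.0015 0.0015 0.0255] rot [-0.0007 -0.0001 -0.0047]
```

```bash
python3 -m crank '[[[-1,0.0015,0.0015,0.005,0,0,-0.005],[-1,0.0015,0.0015,0.011,0,0,-0.005],[-1,0.0015,0.0015,0.017,0,0,-0.005],[-1,0.0015,0.0015,0.023,0,0,-0.005],[-1,0.0015,0.0015,0.025,0,0,-0.005]]]' 20 >/dev/null; python3 h.py;for i in 1 2 ; do python3 -m crank '[[[-1,0,0,0.001,0,0,0],[-1,0,0,0.002,0,0,0],[-1,0,0,0.003,0,0,0],[-1,0,0,0.004,0,0,0],[-1,0,0,0.004,0,0,0]]]' 20 >/dev/null; python3 h.py;done
```

```text
t19.20 pos [ 0.5342 -0.0791  0.1564] psi 1.538 tilt [-0.0004  0.0001] q6 -0.21 F [-0.2 -0.  -2.4] T [-0.03 -0.12  0.02] open 0.0241 gf 20.0
t19.82 pos [ 0.5343 -0.0791  0.1547] psi 1.538 tilt [-0.0001  0.    ] q6 -0.21 F [-0.3 -0.4 -0.7] T [-0.02 -0.1  -0.02] open 0.0239 gf 20.0
t20.45 pos [ 0.5343 -0.0791  0.1527] psi 1.538 tilt [-0.0001  0.    ] q6 -0.21 F [ 0.2 -0.1 -1.7] T [-0.03 -0.05 -0.01] open 0.0241 gf 20.0
```

```bash
for i in 1 2 ; do python3 -m crank '[[[-1,0,0,0.001,0,0,0],[-1,0,0,0.002,0,0,0],[-1,0,0,0.003,0,0,0],[-1,0,0,0.004,0,0,0],[-1,0,0,0.004,0,0,0]]]' 20 >/dev/null; python3 h.py;done
```

```text
t21.07 pos [ 0.5344 -0.0792  0.1508] psi 1.538 tilt [ 0.0001 -0.0001] q6 -0.21 F [ 0.6 -0.7 -0.8] T [-0.17 -0.1   0.07] open 0.0241 gf 20.0
t21.70 pos [ 0.5344 -0.0795  0.1486] psi 1.537 tilt [ 0.0001 -0.0008] q6 -0.21 F [-0.2 -3.2 -0.4] T [-0.74 -0.11 -0.02] open 0.0239 gf 20.0
```

```bash
for i in 1 2 ; do python3 -m crank '[[[-1,-0.001,0,0,0,0,0],[-1,-0.0014,0,0.001,0,0,0],[-1,-0.0014,0,0.002,0,0,0],[-1,-0.0014,0,0.003,0,0,0],[-1,-0.0014,0,0.003,0,0,0]]]' 20 >/dev/null; python3 h.py;done
```

```text
t22.32 pos [ 0.5342 -0.0797  0.1471] psi 1.538 tilt [-0.0003  0.0001] q6 -0.21 F [-0.3 -2.1 -0.3] T [-0.5  -0.11 -0.02] open 0.0241 gf 20.0
t22.95 pos [ 0.5343 -0.0804  0.1457] psi 1.538 tilt [-0.0001  0.0001] q6 -0.21 F [-0.2  0.  -1.4] T [-0.09 -0.08 -0.03] open 0.0242 gf 20.0
```

```bash
for i in 1 2 ; do python3 -m crank '[[[-1,0,0,0.0016,0,0,0],[-1,0,0,0.0032,0,0,0],[-1,0,0,0.0048,0,0,0],[-1,0,0,0.0064,0,0,0],[-1,0,0,0.0064,0,0,0]]]' 20 >/dev/null; python3 h.py;done;  python3 -m crank '[[[-1,0,0,0,0,0,0.08],[-1,0,0,0,0,0,0.16],[-1,0,0,0,0,0,0.24],[-1,0,0,0,0,0,0.32],[-1,0,0,0,0,0,0.36]]]' 20 >/dev/null; python3 h.py
```

```text
t23.57 pos [ 0.5343 -0.0805  0.1424] psi 1.538 tilt [-0.0001  0.    ] q6 -0.21 F [ 0.4  0.5 -0.8] T [ 0.05 -0.1   0.03] open 0.0240 gf 20.0
t24.20 pos [ 0.5342 -0.0805  0.1392] psi 1.538 tilt [-0.0002  0.    ] q6 -0.21 F [-0.4 -0.7 -1.3] T [-0.07 -0.06  0.04] open 0.0241 gf 20.0
t24.82 pos [ 0.5343 -0.0808  0.1393] psi 0.969 tilt [-0.     -0.0005] q6 0.36 F [ 1.2 -1.1 -1.9] T [-0.31 -0.2   0.02] open 0.0236 gf 20.0
```

```bash
python3 -m crank '[[[-1,0,0,0,0,0,0.08],[-1,0,0,0,0,0,0.16],[-1,0,0,0,0,0,0.24],[-1,0,0,0,0,0,0.32],[-1,0,0,0,0,0,0.4]]]' 20 >/dev/null; python3 h.py;  python3 -m crank '[[[-1,0.001,0,0,0,0,0.08],[-1,0.001,0,0,0,0,0.16],[-1,0.001,0,0,0,0,0.24],[-1,0.001,0,0,0,0,0.31],[-1,0.001,0,0,0,0,0.31]]]' 20 >/dev/null; python3 h.py
```

```text
t25.45 pos [ 0.5346 -0.0812  0.1393] psi 0.340 tilt [ 0.0007 -0.0013] q6 0.99 F [ 1.  -2.8 -5. ] T [-0.75 -0.47  0.05] open 0.0238 gf 20.0
t26.07 pos [ 0.5347 -0.0815  0.1393] psi -0.144 tilt [-0.     -0.0021] q6 1.47 F [-0.1 -5.6 -3.3] T [-1.28 -0.06  0.08] open 0.0238 gf 20.0
```

```bash
python3 -m crank '[[[-1,0,0.001,0,0,0,0],[-1,0,0.002,0,0,0,-0.03],[-1,0,0.0024,0.001,0,0,-0.06],[-1,0,0.0024,0.003,0,0,-0.07],[-1,0,0.0024,0.003,0,0,-0.07]]]' 20 >/dev/null; python3 h.py;  python3 -m crank '[[[-1,0,0,0.001,0,0,0],[-1,0,0,0.002,0,0,0],[-1,0,0,0.003,0,0,0],[-1,0,0,0.003,0,0,0],[-1,0,0,0.003,0,0,0]]]' 20 >/dev/null; python3 h.py
```

```text
t26.70 pos [ 0.5347 -0.0814  0.1379] psi -0.033 tilt [0.0002 0.0001] q6 1.36 F [ 0.5 -1.2 -1. ] T [-0.29 -0.04 -0.04] open 0.0240 gf 20.0
t27.32 pos [ 0.5346 -0.0815  0.1364] psi -0.033 tilt [0.     0.0001] q6 1.36 F [-0.3  0.7 -0.6] T [-0.05  0.13  0.  ] open 0.0237 gf 20.0
```

```bash
python3 -m crank '[[[-1,0,0,0.0005,0,0,0],[-1,0,0,0.001,0,0,0],[-1,0,0,0.0015,0,0,0],[-1,0,0,0.0015,0,0,0],[-1,0,0,0.0015,0,0,0]]]' 10 >/dev/null; python3 h.py;  python3 -m crank '[[[-0.4,0,0,0,0,0,0],[-0.3,0,0,0,0,0,0],[-0.2,0,0,0,0,0,0],[-0.1,0,0,0,0,0,0],[0,0,0,0,0,0,0]]]' 5 >/dev/null; python3 h.py
python3 -m crank '[[[0.4,0,0,0,0,0,0],[0.8,0,0,0,0,0,0],[1,0,0,0,0,0,0],[1,0,0,0,0,0,0],[1,0,0,0,0,0,0]]]' 5 >/dev/null; python3 h.py
```

```text
t27.95 pos [ 0.5349 -0.0815  0.1362] psi -0.033 tilt [ 0.0008 -0.    ] q6 1.36 F [-1.7  0.7  4.9] T [ 0.13  0.48 -0.03] open 0.0241 gf 10.0
t28.57 pos [ 0.5346 -0.0815  0.1355] psi -0.033 tilt [-0.0001  0.0001] q6 1.36 F [-0.8 -0.5 -0.5] T [ 0.07  0.01 -0.03] open 0.0456 gf 0.0
t29.20 pos [ 0.5346 -0.0815  0.1356] psi -0.033 tilt [ 0.0001 -0.    ] q6 1.36 F [ 0.3 -0.2  0.2] T [ 0.08 -0.07  0.02] open 0.0909 gf 0.0
```

It seated with a 5 N push and has been released. I'll raise and back off.

```bash
python3 -m crank '[[[1,0,0,-0.04,0,0,0],[1,0,0,-0.10,0,0,0],[1,0,0,-0.17,0,0,0],[1,0,0,-0.24,0,0,0],[1,0,0,-0.3,0,0,0]]]' 5 >/dev/null; python3 -m crank '[[[1,-0.05,0.1,0,0,0,0],[1,-0.1,0.2,0,0,0,0],[1,-0.15,0.3,0,0,0,0],[1,-0.15,0.4,0,0,0,0],[1,-0.15,0.4,0,0,0,0]]]' 5 >/dev/null; python3 h.py
python3 - <<'E'
from h import *
s=read_camera("side");t=read_camera("top")
r=lambda im,x,y,:cv2.resize(im[y:y+150,x:x+100,::-1],(400,600),interpolation=cv2.INTER_CUBIC)
cv2.imwrite("pics/end.png",np.hstack([r(s,265,140),r(t,300,160)]))
print(proj("side",[.533,-.082,.174])-[265,140],proj("side",[.533,-.082,.066])-[265,140],proj("top",[.533,-.082,.174])-[300,160])
E
```

```text
t30.45 pos [ 0.4521 -0.282   0.287 ] psi -0.037 tilt [ 0.0008 -0.0014] q6 0.95 F [-0.4  0.6  0.5] T [ 0.04  0.03 -0.  ] open 0.0928 gf 0.0
[[68.6946 47.2956]] [[66.1215 86.218 ]] [[56.5745 83.4561]]
```

View pics/end.png

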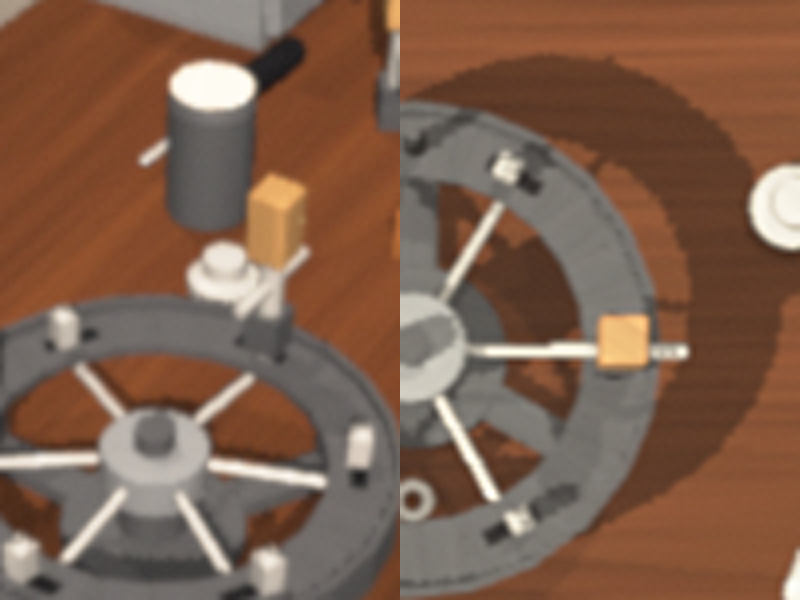

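The key stands upright and seated on nip2. Its grip top sits within about 1.5 px of where a seated, upright key would project in both views, and nothing else has moved. Handing in.

```bash
python3 -c "
from plant import *
print(close_job())"
```

```text
the job is handed in; nothing more can be done
None
```

I turned the first nipple about two quarter turns and the second about one, left the key upright, fully seated and released on the second, and handed the job in at about 30 s; the judge gave no verdict, and the angles are from the tool's rotation, not read off the nipples.

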